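# Rock the sorting gate over and feed the resin balls down the other chute

### The job

The seesaw gate of the ball sorter on the finishing bench is tipped towards one of its two trays. With the fingertips, press down its raised end so that it rocks over its pivot and stays tipped to the other side; then push the two waiting resin balls along the feed ledge and off its lip, so that both roll down the chute that has now opened and end in the tray on that other side. Only press and push, never pick a ball up, and leave the sander, the sanding block and the small resin foot where they are.

Things in the scene. Friction and masses are not known exactly. Their poses are not given: they have to be found in the camera images.
- feeder: The ball sorter: an aluminium rig fixed to the bench, 624 mm long in y. Origin on the bench under the middle of the gate; z up, x from feed ledge to gate, y to its left tray. Feed ledge: x = -150 to -27 mm, floor 134 mm high, 56 mm wide, two side rails 8 mm above its floor, 45 mm apart, ends open. Gate: x = -29 to +71 mm. Below each gate end a short fixed chute leads into an open tray.
- gate (a joint): Tilt of the seesaw gate, rad: +0.28 tipped fully right (left end raised, feeds the right tray), -0.28 fully left (right end raised, feeds the left tray). Aluminium trough 230 (y) by 58 mm, pivoted at its middle 100 mm above the bench. A steel weight (44 mm across, up to 172 mm high) on its far side makes it top-heavy: past the middle it falls to its stop by itself; about 1 N on a pad rocks it over.
- left_pad (a point): Middle of the top face of the left press pad: a dark steel plate 44 (x) by 50 (y) by 6 mm that sticks out from the far (+x) side of the gate's trough near its left end, 51 mm ahead and 90 mm left of the gate's middle. About 168 mm above the bench when raised, 118 mm when down. Tilts with the gate.
- right_pad (a point): The same for the right press pad, 90 mm to the right of the gate's middle.
- left_tray (a point): Middle of the inner floor of the left (+y) grey tray, 6 mm above the bench; inner floor 130 (x) by 118 (y) mm, walls 70 mm high, 38 mm under the chute; axes as the sorter's.
- right_tray (a point): Middle of the inner floor of the right (-y) tray; axes as the sorter's.
- ledge_lip (a point): Middle of the lip (+x edge) of the feed ledge, on its floor, 134 mm above the bench; axes as the sorter's. A ball that is pushed over it drops 28 mm into the middle of the gate's trough and rolls to its low end.
- front_ball_center (a point): Centre of the front smooth (friction about 0.3) cream resin ball, 40 mm in diameter, about 38 g. It waits on the ledge, 33 mm behind the lip, between two 2 mm high cross ribs that keep it from rolling; a light push rolls it over them.
- rear_ball_center (a point): Centre of the rear ball, alike, 78 mm behind the lip (45 mm behind the front ball, which it pushes ahead of it); between two ribs of its own.
- sander: Round palm sander, 120 mm across with a short air spigot, 70 mm high; loose, origin under its middle. Leave alone.
- sanding_block: Cork sanding block 100 x 60 x 32 mm, loose, origin under its middle. Leave alone.
- resin_foot: Pale green turned resin foot, 48 mm across and 80 mm high, standing loose, origin under its middle. Leave alone.
Mind the look-alikes: they are no part of the job. Leave any blue or orange look-alike of the part that bears front_ball_center alone. Leave any orange look-alike of the part that bears rear_ball_center alone.

How it is judged:
On the way, in this order (a step that is already met when the one before it is completed fails the run):
1. the gate is rocked over to its other side while both balls still wait on the ledge (distance of left_pad from where it was at the start of the episode above 0.035 m and (value of joint gate above 0.22 rad or value of joint gate below -0.22 rad) and z of each of front_ball_center, rear_ball_center in the frame of ledge_lip above 0.015 m), for 0.2 s.
2. both balls have rolled down the newly opened chute into its tray (((value of joint gate above 0.22 rad and x of front_ball_center in the frame of right_tray between -0.066 and 0.066 m and y of front_ball_center in the frame of right_tray between -0.06 and 0.06 m and z of each of front_ball_center, rear_ball_center in the frame of right_tray below 0.035 m and x of rear_ball_center in the frame of right_tray between -0.066 and 0.066 m and y of rear_ball_center in the frame of right_tray between -0.06 and 0.06 m) or (value of joint gate below -0.22 rad and x of front_ball_center in the frame of left_tray between -0.066 and 0.066 m and y of front_ball_center in the frame of left_tray between -0.06 and 0.06 m and z of each of front_ball_center, rear_ball_center in the frame of left_tray below 0.035 m and x of rear_ball_center in the frame of left_tray between -0.066 and 0.066 m and y of rear_ball_center in the frame of left_tray between -0.06 and 0.06 m))), for 0.2 s.
At the end, for the whole second after the job is handed in: The gate has gone over from the side it started on (pad moved more than 35 mm) and is tipped by more than 0.22 rad to the other side, and both balls lie in the tray on the gate's low side, slower than 0.15 m/s (distance of left_pad from where it was at the start of the episode above 0.035 m and (value of joint gate above 0.22 rad or value of joint gate below -0.22 rad) and ((value of joint gate above 0.22 rad and x of front_ball_center in the frame of right_tray between -0.066 and 0.066 m and y of front_ball_center in the frame of right_tray between -0.06 and 0.06 m and z of each of front_ball_center, rear_ball_center in the frame of right_tray below 0.035 m and x of rear_ball_center in the frame of right_tray between -0.066 and 0.066 m and y of rear_ball_center in the frame of right_tray between -0.06 and 0.06 m) or (value of joint gate below -0.22 rad and x of front_ball_center in the frame of left_tray between -0.066 and 0.066 m and y of front_ball_center in the frame of left_tray between -0.06 and 0.06 m and z of each of front_ball_center, rear_ball_center in the frame of left_tray below 0.035 m and x of rear_ball_center in the frame of left_tray between -0.066 and 0.066 m and y of rear_ball_center in the frame of left_tray between -0.06 and 0.06 m)) and linear speed of each of front_ball, rear_ball below 0.15 m/s); the robot touches nothing.
It fails at once if a ball is lifted more than 20 mm above where it waits (z of any of front_ball_center, rear_ball_center in the frame of ledge_lip above 0.04 m).
It fails at once if the sander is moved more than 20 mm (distance of sander from where it was at the start of the episode above 0.02 m).
It fails at once if the sanding block is moved more than 20 mm (distance of sanding_block from where it was at the start of the episode above 0.02 m).
It fails at once if the small resin foot is moved more than 20 mm (distance of resin_foot from where it was at the start of the episode above 0.02 m).
It also fails if it takes over 42 s, if anything falls off the work surface, if the arm or the gripper's body presses on something with over 40 N, if the wrist force passes 120 N, or if a joint passes its speed limit or range.

### The arm

A 7-joint arm with a two-finger parallel gripper is mounted at the origin on the work surface. World frame = base frame: x ahead of the robot, y to its left, z up, the work surface at z = 0. Lengths are in m, angles in rad, forces in N, time in s.
With the tool pointing down it reaches from about 0.4 to 0.875 m from the base axis. Payload 19.3 kg.
Tool frame: the origin (TCP) lies at the very end of the fingers, on their centre line; the grasp point (between the pads) lies 19 mm behind it; z points along the fingers, y is the direction in which the jaws open and shut (so a half turn about z gives the same grasp; the last joint's range is limited). The gripper opens to 85 mm and grips with 20 to 120 N. Pads are 22 mm wide; open, the fingers measure 114 mm over their backs; the gripper's body (76 mm by 85 mm) begins 54 mm behind the grasp point. The pads swing forward as they close: fully open they stand 13 mm farther back than shut.
Start: joints at [-1.31, 0.521, -0.036, 1.599, 0.021, 1.021, -0.113], TCP at [0.203, 0.591, 0.231] pointing down, gripper open.
Joint ranges: [-2.91, 2.91], [-0.3, 2.13], [-1.5, 1.42], [0.17, 2.43], [-1.26, 4.41], [0.16, 1.93], [-2.52, 2.52]. Speed limits (rad/s): [1.89, 1.89, 2.39, 2.39, 3.01, 3.01, 3.01].

### API

Orientations are given as [roll, pitch, yaw] about the fixed x, y, z axes, in that order (R = Rz(yaw) Ry(pitch) Rx(roll)).
In Python, from workcell import telemetry, imaging, ticket gives the robot as it stands.
- The arm moves only by the tool carry_out, never from a script. Its argument "series" is a list of rows, each a list of 7 numbers: the shift along the tool's x, y, z in m, then the turn, a rotation vector about the tool's x, y, z in rad, then the closure in counts, from 0 (fully open) to 255 (shut). In form: [[tx, ty, tz, ax, ay, az, jaw], ...]. A call has 1 to 10 rows; each row is the pose to reach, as a shift and turn from the pose commanded when the call began, along the tool's axes at that moment; what a row does not reach only later rows make up. A row lasts 1/8 s, in which the tool goes at most 62.5 mm and 10.7 degrees, less where a joint would pass 70% of its speed; a pose out of reach is approached as far as the arm can. A call with a gripper value outside its range is refused whole. The fingers move at their own pace and stop on an object; "force" is the grip in N (left out, the last holds). Time passes only in rows, so rows that repeat a pose let the fingers close. It gives the time, the measured TCP pose, the force and the opening at its end, in the units of the state.
- telemetry.observe(): the state, without advancing time (a new reading comes with each control period).
- imaging.grab_frame(name): name is "scene" or "top" or "wrist"; returns (picture, depth): 384x512x3 uint8, blue, green, red; 384x512 float32, m along the optical axis (not along the pixel's ray), 0 where there is no reading.
- imaging.camera_info(name): a dict with "mtx" (3x3 intrinsics, pixels), "dist_coeffs" ([k1, k2, p1, p2, k3] as OpenCV has them; the pictures are not rectified), "extrinsics" (4x4, takes a point from camera to world coordinates); the wrist camera has in their place "hand_eye" (4x4, takes a point from camera to tool coordinates, whose origin is the TCP and whose axes are the flange's). Camera axes: x right, y down, z forward; pixel columns grow to the right and rows downward; lengths in m; the calibration is good to about 2 mm. A picture is of the moment at which its call begins: read the wrist's pose just before it. camera_info takes no time and is no camera call.
- ticket.job_done(): hands the job in, once; it reports no verdict.
The state is a dict: "clock": time; "qpos": joint angles; "qd": joint speeds; "joint_efforts": joint torques, N m; "position": TCP position; "tool_rot": TCP orientation; "force": force on the tool from outside, world axes, zero at the start; "moment": the same for the moment, N m; "grip_width": finger opening in m.
Only numpy, scipy, OpenCV 4.12 (cv2) and the standard library are available. Lean on these libraries where they do the work, as an engineer would, in place of code of your own. Each camera call takes 0.05 s, during which the arm holds its last target.

## Working session

There is one attempt and no reset: what is moved stays moved. The work goes in short steps, Python scripts to look and compute and a tool call to move; the robot and the scene stay as the last step left them, time stands still between calls to the robot, and variables do not carry over. Pictures are saved under pics/ and viewed, and the job is handed in when it is done.

Besides the shell and the picture viewer there is one more tool, called after ">>>" as a command line: name --pt "numbers of a row" for each row, then --argument value for the rest. carry_out: Moves the arm, as the interface text tells. Its arguments: {"type":"object","properties":{"series":{"type":"array"},"force":{"type":"number"}},"required":["series"]}

```bash
mkdir -p pics; ls; python3 - <<'E'
from workcell import telemetry, imaging
import cv2,numpy as np
print(telemetry.observe())
for n in("scene","top"):
    p,d=imaging.grab_frame(n); cv2.imwrite(f"pics/{n}0.png",p); np.save(f"{n}0.npy",d); cv2.imwrite(f"{n}0raw.png",p)
    i=imaging.camera_info(n); print(n,i)
print(imaging.camera_info("wrist"))
E
```

```text
pics
{'clock': 0.0, 'qpos': array([-1.31021183,  0.52201618, -0.03630902,  1.60001257,  0.02117196,
        1.02109766, -0.11282641]), 'qd': array([ 6.82836432e-04,  4.31221583e-04,  4.48572279e-04,  6.70439852e-05,
       -2.58494993e-04,  2.71368810e-05, -1.63819140e-03]), 'joint_efforts': array([-5.30194829e-04, -9.27096605e+01,  1.97988577e+00, -3.69933951e+01,
        1.78593665e-02,  8.04752985e-03, -4.50923028e-05]), 'position': array([0.2029175 , 0.59077967, 0.23072295]), 'tool_rot': array([-3.14044481e+00,  6.77936842e-05,  2.81074130e+00]), 'force': array([ 0.26591815, -0.48184201, -0.89936246]), 'moment': array([-0.01074146,  0.001435  , -0.01392873]), 'grip_width': 0.08531847635381111}
scene {'mtx': array([[378.93520959,   0.        , 259.09576424],
       [  0.        , 378.93520959, 191.41084086],
       [  0.        ,   0.        ,   1.        ]]), 'dist_coeffs': array([-0.01095017,  0.        ,  0.        ,  0.        ,  0.        ]), 'extrinsics': array([[ 0.44246326,  0.56601764, -0.69559348,  1.14694271],
       [ 0.89663418, -0.26491696,  0.3547762 , -0.37816583],
[... 546 characters left out ...]
892, -0.99081508,  1.11094783],
       [ 0.        ,  0.        ,  0.        ,  1.        ]])}
{'mtx': array([[318.66116221,   0.        , 254.31499689],
       [  0.        , 318.66116221, 191.07667957],
       [  0.        ,   0.        ,   1.        ]]), 'dist_coeffs': array([-0.07467935,  0.        ,  0.        ,  0.        ,  0.        ]), 'hand_eye': array([[-7.96050880e-05, -9.51313045e-01, -3.08226353e-01,
         7.95652449e-02],
       [ 9.99999989e-01, -1.14999409e-04,  9.66671100e-05,
         4.21845848e-04],
       [-1.27406531e-04, -3.08226341e-01,  9.51313043e-01,
        -1.42964200e-01],
       [ 0.00000000e+00,  0.00000000e+00,  0.00000000e+00,
         1.00000000e+00]])}
```

View pics/scene0.png

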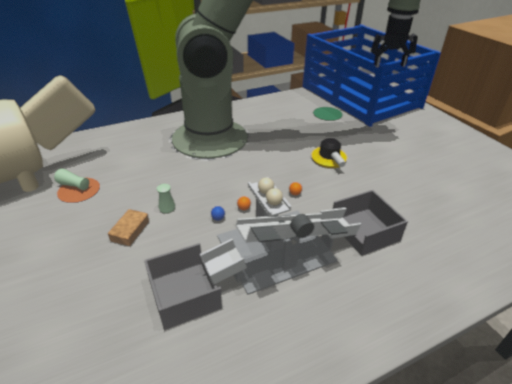

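View pics/top0.png

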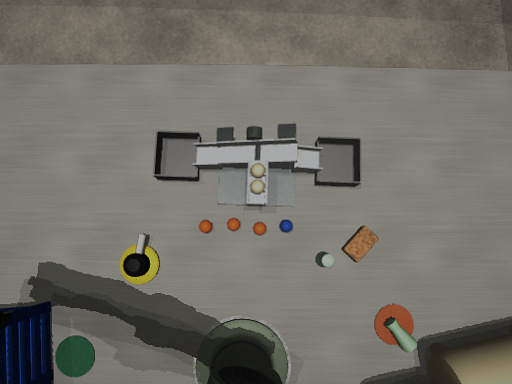

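```bash
cat > h.py <<'E'
import numpy as np,cv2
from workcell import imaging
def px2w(name,uv,d=None,z=None):
    i=imaging.camera_info(name);T=i["extrinsics"]
    uv=np.array(uv,float).reshape(-1,1,2)
    n=cv2.undistortPoints(uv,i["mtx"],i["dist_coeffs"])[:,0]
    r=np.c_[n,np.ones(len(n))]
    if z is not None:
        rw=r@T[:3,:3].T; s=(z-T[2,3])/rw[:,2]; return T[:3,3]+rw*s[:,None]
    dd=np.array([d[int(round(v)),int(round(u))] for u,v in uv[:,0]])
    return (r*dd[:,None])@T[:3,:3].T+T[:3,3]
E
python3 - <<'E'
import cv2
a=cv2.imread("top0raw.png")[120:245,145:370]; cv2.imwrite("pics/topc.png",cv2.resize(a,None,fx=3.5,fy=3.5,interpolation=cv2.INTER_CUBIC))
a=cv2.imread("scene0raw.png")[150:330,140:410]; cv2.imwrite("pics/scenec.png",cv2.resize(a,None,fx=2.9,fy=2.9,interpolation=cv2.INTER_CUBIC))
E
```

```text
(no output)
```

View pics/topc.png

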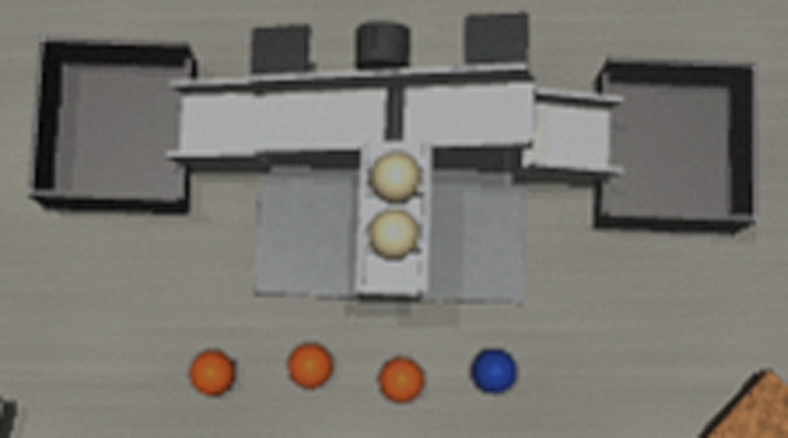

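View pics/scenec.png

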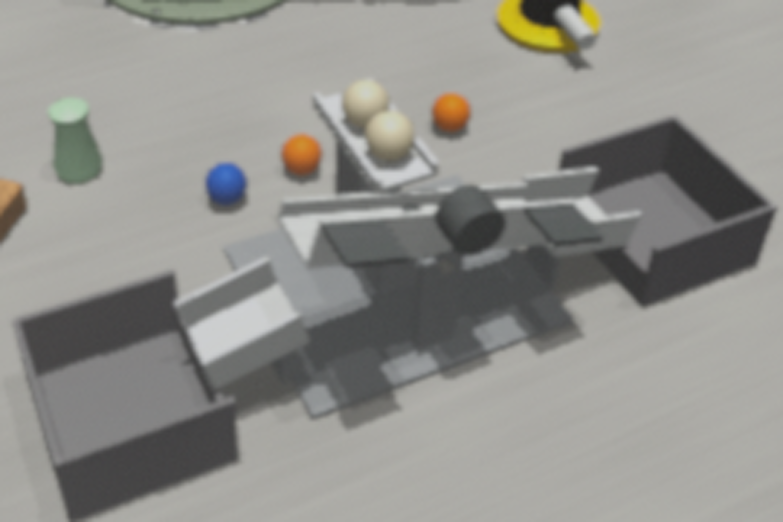

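The top picture shows the sorter in the middle: left pad (225,134), right pad (287,131, larger so nearer and raised), cream balls at (258,171) front and (257,187) rear. The look-alikes on the bench are orange at (206,226), (234,224), (260,228) and blue at (286,226). The cream pair on the ledge fits the description. The right chute is open to view and the left is covered, so the gate is tipped left and I should press the right pad.

```bash
python3 - <<'E'
from h import *
np.set_printoptions(precision=4,suppress=True)
d=np.load("top0.npy")
for n,u in dict(lp=(225.3,133.7),rp=(287,131),f=(258.1,170.6),r=(257.3,186.9),ltray=(179,158),rtray=(338,162),ledge_rear=(257,202),bench=(210,190)).items(): print(n,px2w("top",[u],d)[0])
print("pads z", px2w("top",[(287,131)],z=.168),px2w("top",[(225.3,133.7)],z=.118))
print("balls z",px2w("top",[(258.1,170.6),(257.3,186.9)],z=.154))
# trays rim corners (crop): outer
c=lambda x,y:(145+x/3.5,120+y/3.5)
print(px2w("top",[c(36,198),c(36,40),c(752,66),c(752,230),],z=.07))
print("ledge rear corners",px2w("top",[c(357,296),c(424,297)],z=.14))
print("plate",px2w("top",[c(256,296),c(521,302)],z=.004))
for n,u in dict(sander=(140,264),block=(361,243),foot=(327,259)).items(): print(n,px2w("top",[u],d)[0])
E
```

```text
lp [0.6698 0.0513 0.12  ]
rp [ 0.6641 -0.1207  0.1696]
f [ 0.5523 -0.0423  0.173 ]
r [ 0.508  -0.0404  0.1733]
ltray [0.6242 0.2048 0.0052]
rtray [ 0.6163 -0.2999  0.0065]
ledge_rear [ 0.472  -0.0407  0.1345]
bench [ 0.5239  0.1049 -0.003 ]
pads z [[ 0.6646 -0.1209  0.168 ]] [[0.6704 0.0514 0.118 ]]
balls z [[ 0.5561 -0.0427  0.154 ]
 [ 0.511  -0.0408  0.154 ]]
[[ 0.552   0.2599  0.07  ]
 [ 0.6904  0.2665  0.07  ]
 [ 0.6743 -0.3524  0.07  ]
 [ 0.5305 -0.3475  0.07  ]]
ledge rear corners [[ 0.464  -0.0133  0.14  ]
 [ 0.4637 -0.0656  0.14  ]]
plate [[ 0.4772  0.0776  0.004 ]
 [ 0.474  -0.1585  0.004 ]]
sander [0.2967 0.2932 0.0688]
block [ 0.3617 -0.3567  0.0344]
foot [ 0.3157 -0.2438  0.0764]
```

```bash
cat >> h.py <<'E'
from scipy.spatial.transform import Rotation as R
from workcell import telemetry
def to(p,yaw=3.107):
    s=telemetry.observe(); A=R.from_euler('xyz',s["tool_rot"]); B=R.from_euler('xyz',[np.pi,0,yaw])
    t=A.inv().apply(np.array(p)-s["position"]); w=(A.inv()*B).as_rotvec()
    print(s["clock"],s["position"].round(4),s["tool_rot"].round(3),s["force"].round(2),"shift",t.round(4),"turn",w.round(3))
E
python3 -c "
from h import *
to([.667,-.125,.25])"
```

```text
0.1 [0.2029 0.5908 0.2308] [-3.141  0.     2.811] [ 0.69 -0.84 -0.01] shift [-0.6714 -0.5263 -0.0186] turn [-0.001 -0.    -0.296]
```

>>> carry_out --pt "0 0 -0.03 0 0 0 255" --pt "-0.671 -0.526 -0.03 0 0 -0.296 255" --pt "-0.671 -0.526 -0.03 0 0 -0.296 255" --pt "-0.671 -0.526 -0.03 0 0 -0.296 255" --pt "-0.671 -0.526 -0.03 0 0 -0.296 255" --pt "-0.671 -0.526 -0.03 0 0 -0.296 255" --pt "-0.671 -0.526 -0.03 0 0 -0.296 255" --pt "-0.671 -0.526 -0.03 0 0 -0.296 255" --pt "-0.671 -0.526 -0.03 0 0 -0.296 255" --pt "-0.671 -0.526 -0.03 0 0 -0.296 255"

```text
clock: 1.35
position: [0.5097, 0.1172, 0.2613]
tool_rot: [3.142, -0.0, 3.107]
force: [1.4, -0.2, -1.2]
grip_width: -0.0002
```

```bash
python3 -c "
from h import *
to([.667,-.125,.25])"
```

```text
1.35 [0.5097 0.1172 0.2613] [ 3.142 -0.     3.107] [ 1.4  -0.17 -1.18] shift [-0.1656 -0.2366  0.0113] turn [ 0. -0. -0.]
```

>>> carry_out --pt "-0.12 -0.18 0 0 0 0 255" --pt "-0.12 -0.18 0 0 0 0 255" --pt "-0.12 -0.18 0 0 0 0 255" --pt "-0.12 -0.18 0 0 0 0 255" --pt "-0.12 -0.18 0 0 0 0 255" --pt "-0.12 -0.18 0 0 0 0 255"

```text
clock: 2.1
position: [0.6223, -0.0641, 0.261]
tool_rot: [3.141, -0.001, 3.107]
force: [-0.1, 0.8, 0.2]
grip_width: 0.0002
```

```bash
python3 -c "
from h import *
to([.667,-.125,.2])
p,d=imaging.grab_frame('scene');cv2.imwrite('pics/s1.png',p[100:300,100:400].repeat(2,0).repeat(2,1))
to([.667,-.125,.2])"
```

```text
2.1 [ 0.6223 -0.0641  0.261 ] [ 3.141e+00 -1.000e-03  3.107e+00] [-0.13  0.77  0.21] shift [-0.0468 -0.0593  0.0609] turn [ 0.    -0.001  0.   ]
2.15 [ 0.6223 -0.0639  0.2612] [ 3.141 -0.     3.108] [-0.73 -0.36  0.6 ] shift [-0.0468 -0.0596  0.0611] turn [ 0.    -0.     0.001]
```

View pics/s1.png

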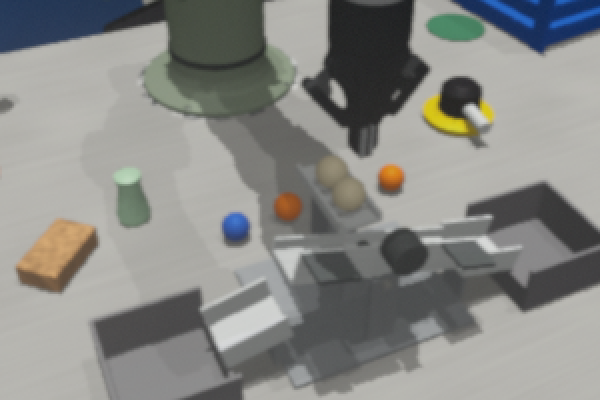

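The picture shows the closed gripper above the gate, with the sorter and both balls undisturbed. Next I'll move over the raised right pad.

>>> carry_out --pt "-0.047 -0.06 0 0 0 0 255" --pt "-0.047 -0.06 0 0 0 0 255" --pt "-0.047 -0.06 0.035 0 0 0 255" --pt "-0.047 -0.06 0.07 0 0 0 255" --pt "-0.047 -0.06 0.07 0 0 0 255"

```text
clock: 2.78
position: [0.6662, -0.125, 0.1894]
tool_rot: [3.141, -0.004, 3.108]
force: [0.5, 0.0, 0.5]
grip_width: 0.0004
```

```bash
python3 -c "
from h import *
to([.667,-.125,.13])
for n in ('scene','top'):
  p,d=imaging.grab_frame(n);cv2.imwrite(f'pics/{n}2.png',p[100:300,100:400].repeat(2,0).repeat(2,1))
"
```

```text
2.775 [ 0.6662 -0.125   0.1894] [ 3.141 -0.004  3.108] [0.52 0.03 0.54] shift [-0.0011  0.      0.0594] turn [ 0.001 -0.004  0.001]
```

View pics/scene2.png

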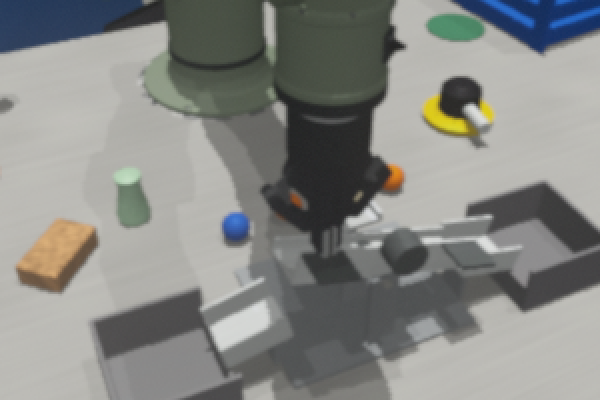

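The fingertips stand just above the right pad, at (330,258). Now I'll press.

>>> carry_out --pt "0 0 0.015 0 0 0 255" --pt "0 0 0.023 0 0 0 255" --pt "0 0 0.031 0 0 0 255" --pt "0 0 0.039 0 0 0 255" --pt "0 0 0.047 0 0 0 255" --pt "0 0 0.055 0 0 0 255" --pt "0 0 0.062 0 0 0 255" --pt "0 0 0.066 0 0 0 255" --pt "0 0 0.066 0 0 0 255"

```text
clock: 4.0
position: [0.6676, -0.1266, 0.1253]
tool_rot: [-3.142, 0.0, 3.107]
force: [0.2, 0.0, -0.1]
grip_width: 0.0001
```

>>> carry_out --pt "0 0 -0.05 0 0 0 255" --pt "0 0 -0.1 0 0 0 255" --pt "0 0 -0.13 0 0 0 255" --pt "0.1 0.03 -0.13 0 0 0 255" --pt "0.2 0.08 -0.13 0 0 0 255" --pt "0.2 0.08 -0.13 0 0 0 255" --pt "0.2 0.08 -0.13 0 0 0 255"

```text
clock: 4.88
position: [0.4681, -0.0386, 0.2558]
tool_rot: [3.141, 0.0, 3.108]
force: [1.2, 0.7, 0.6]
grip_width: -0.0
```

```bash
python3 -c "
from h import *
to([.458,-.039,.2])
for n in ('scene','top'):
  p,d=imaging.grab_frame(n);cv2.imwrite(f'pics/{n}3.png',p[100:300,100:400].repeat(2,0).repeat(2,1));np.save(n+'3.npy',d)
"
```

```text
4.875 [ 0.4681 -0.0386  0.2558] [3.141 0.    3.108] [1.2  0.66 0.57] shift [ 0.0101 -0.0008  0.0558] turn [0.001 0.    0.001]
```

View pics/scene3.png

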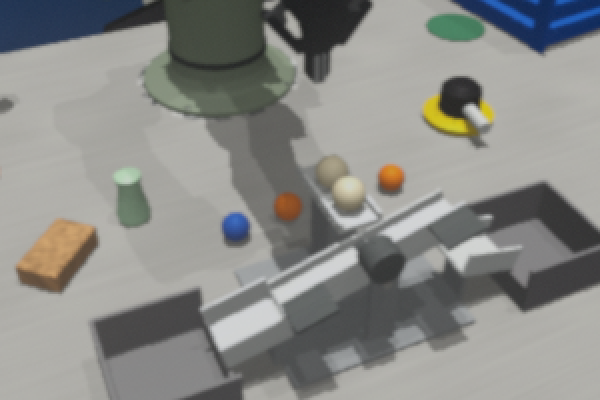

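View pics/top3.png

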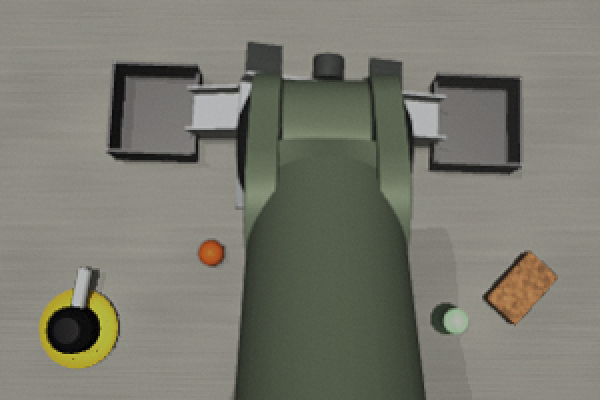

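The gate is now tipped right: its left end is raised and it feeds the right chute at (250,310). Both balls still wait at (332,170) and (348,193). Next I'll go down behind the rear ball.

>>> carry_out --pt "0.01 0 0 0 0 0 255" --pt "0.01 0 0.05 0 0 0 255" --pt "0.01 0 0.08 0 0 0 255" --pt "0.01 0 0.107 0 0 0 255" --pt "0.01 0 0.107 0 0 0 255" --pt "0.01 0 0.107 0 0 0 255"

```text
clock: 5.72
position: [0.4609, -0.0397, 0.1491]
tool_rot: [-3.141, 0.001, 3.106]
force: [-0.8, 0.3, 0.5]
grip_width: -0.0001
```

```bash
python3 -c "
from h import *
to([.460,-.0393,.148])
p,d=imaging.grab_frame('scene');cv2.imwrite('pics/s4.png',cv2.resize(p[130:260,190:350],None,fx=4,fy=4,interpolation=2))
p,d=imaging.grab_frame('wrist');cv2.imwrite('pics/w4.png',p)
"
```

```text
5.725 [ 0.4609 -0.0397  0.1491] [-3.141e+00  1.000e-03  3.106e+00] [-0.76  0.28  0.51] shift [0.001  0.0003 0.0011] turn [-0.     0.001 -0.001]
```

View pics/s4.png

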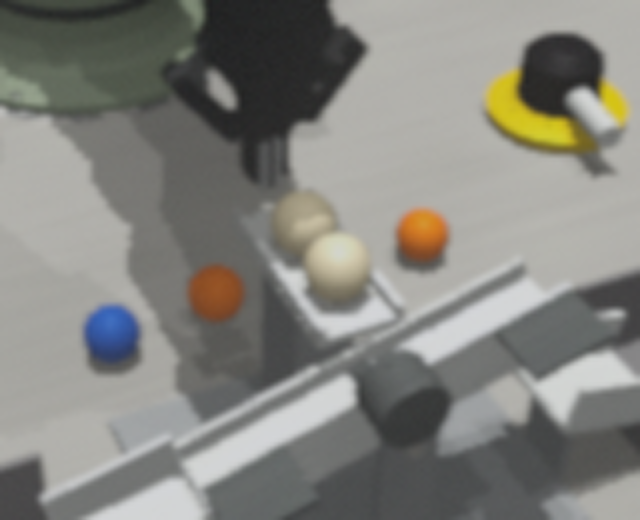

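View pics/w4.png

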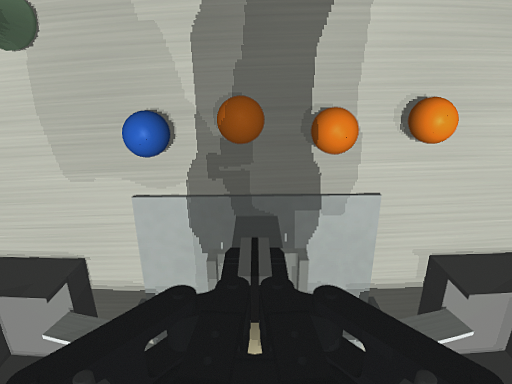

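>>> carry_out --pt "-0.008 0 0 0 0 0 255" --pt "-0.014 0 0 0 0 0 255" --pt "-0.02 0 0 0 0 0 255" --pt "-0.026 0 0 0 0 0 255" --pt "-0.032 0 0 0 0 0 255" --pt "-0.038 0 0 0 0 0 255" --pt "-0.044 0 0 0 0 0 255" --pt "-0.05 0 0 0 0 0 255" --pt "-0.056 0 0 0 0 0 255" --pt "-0.062 0 0 0 0 0 255"

```text
clock: 7.08
position: [0.5228, -0.0415, 0.1483]
tool_rot: [-3.142, 0.0, 3.107]
force: [0.2, -0.3, -0.3]
grip_width: -0.0002
```

```bash
python3 -c "
from h import *
to([.568,-.043,.148])
p,d=imaging.grab_frame('scene');cv2.imwrite('pics/s5.png',cv2.resize(p[130:330,140:400],None,fx=3,fy=3,interpolation=2))
"
```

```text
7.075 [ 0.5228 -0.0415  0.1483] [-3.142  0.     3.107] [ 0.21 -0.29 -0.27] shift [-0.0452  0.0001  0.0003] turn [-0.  0. -0.]
```

View pics/s5.png

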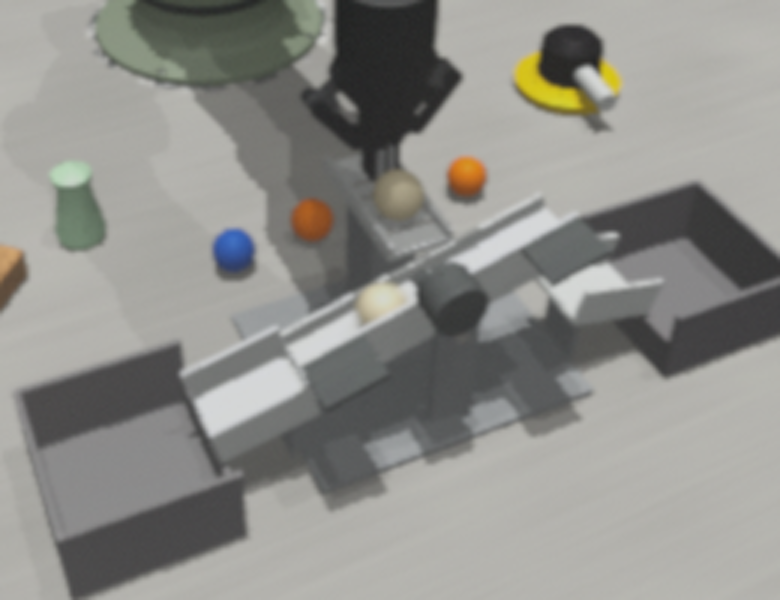

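The front ball is already rolling right down the gate, at (380,303). The rear ball is on the ledge at (398,195), so I'll keep pushing.

>>> carry_out --pt "0 0 0 0 0 0 255" --pt "-0.006 0 0 0 0 0 255" --pt "-0.012 0 0 0 0 0 255" --pt "-0.018 0 0 0 0 0 255" --pt "-0.024 0 0 0 0 0 255" --pt "-0.03 0 0 0 0 0 255" --pt "-0.036 0 0 0 0 0 255" --pt "-0.04 0 0 0 0 0 255" --pt "-0.044 0 0 0 0 0 255"

```text
clock: 8.25
position: [0.5666, -0.043, 0.1483]
tool_rot: [-3.142, -0.0, 3.107]
force: [0.0, -0.0, -0.4]
grip_width: -0.0003
```

```bash
python3 -c "
from h import *
to([.568,-.043,.148])
p,d=imaging.grab_frame('scene');cv2.imwrite('pics/s6.png',cv2.resize(p[130:330,140:400],None,fx=3,fy=3,interpolation=2))
"
```

```text
8.25 [ 0.5666 -0.043   0.1483] [-3.142 -0.     3.107] [ 0.01 -0.04 -0.38] shift [-0.0014  0.0001  0.0003] turn [-0. -0. -0.]
```

View pics/s6.png

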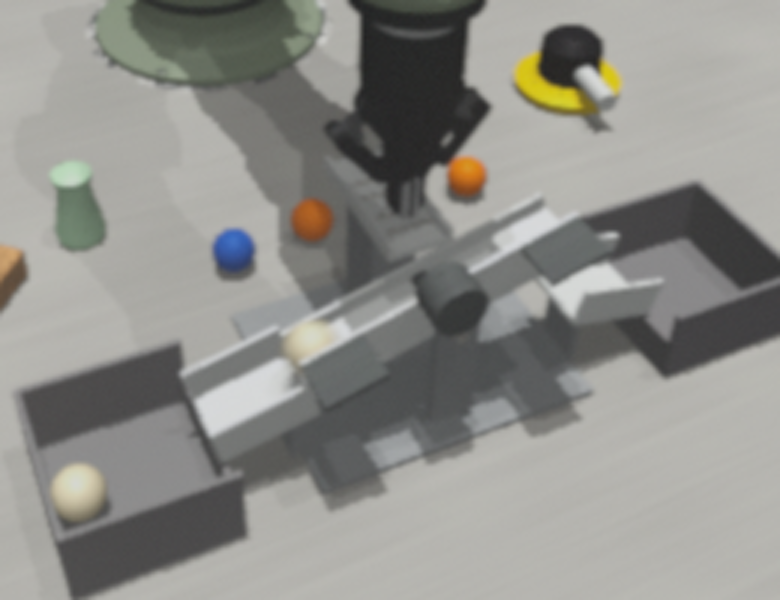

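The front ball is in the right tray at (78,492). The rear ball is rolling down the gate at (310,343). I'll lift clear and let it settle.

>>> carry_out --pt "0 0 -0.05 0 0 0 255" --pt "0 0 -0.1 0 0 0 255" --pt "0 0 -0.12 0 0 0 255" --pt "0.05 0 -0.12 0 0 0 255" --pt "0.1 0 -0.12 0 0 0 255" --pt "0.1 0 -0.12 0 0 0 255" --pt "0.1 0 -0.12 0 0 0 255" --pt "0.1 0 -0.12 0 0 0 255" --pt "0.1 0 -0.12 0 0 0 255" --pt "0.1 0 -0.12 0 0 0 255"

```text
clock: 9.55
position: [0.4666, -0.0396, 0.2681]
tool_rot: [-3.141, -0.0, 3.107]
force: [-0.5, -0.6, -1.0]
grip_width: 0.0002
```

>>> carry_out --pt "0 0 0 0 0 0 255" --pt "0 0 0 0 0 0 255" --pt "0 0 0 0 0 0 255" --pt "0 0 0 0 0 0 255" --pt "0 0 0 0 0 0 255" --pt "0 0 0 0 0 0 255" --pt "0 0 0 0 0 0 255" --pt "0 0 0 0 0 0 255"

```text
clock: 10.55
position: [0.4664, -0.0395, 0.2683]
tool_rot: [-3.142, 0.0, 3.107]
force: [0.7, 0.0, 0.3]
grip_width: -0.0
```

```bash
python3 -c "
from h import *
for k in range(6):
  p,d=imaging.grab_frame('scene')
  m=cv2.inRange(cv2.cvtColor(p,cv2.COLOR_BGR2HSV)[225:330,140:230],(15,50,120),(32,140,255))
  c=cv2.connectedComponentsWithStats(m); print(c[2][1:,4],(c[3][1:]+[140,225]).round(1).tolist())
cv2.imwrite('pics/s7.png',cv2.resize(p[130:330,140:400],None,fx=3,fy=3,interpolation=2))
p,d=imaging.grab_frame('top');cv2.imwrite('pics/t7.png',p);np.save('top7.npy',d)
"
```

```text
[115] [[176.1, 295.0]]
[108] [[176.6, 295.0]]
[110] [[176.6, 295.0]]
[ 1 57 54] [[191.0, 286.0], [184.2, 292.3], [167.6, 298.1]]
[58 50  2] [[184.4, 292.1], [168.4, 298.0], [160.5, 298.0]]
[  2 108] [[191.0, 286.5], [175.6, 295.2]]
```

View pics/s7.png

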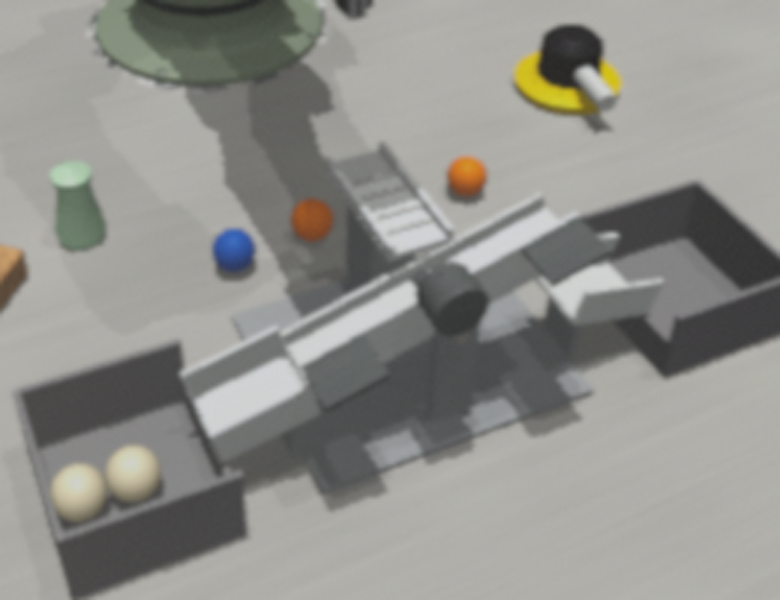

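View pics/t7.png

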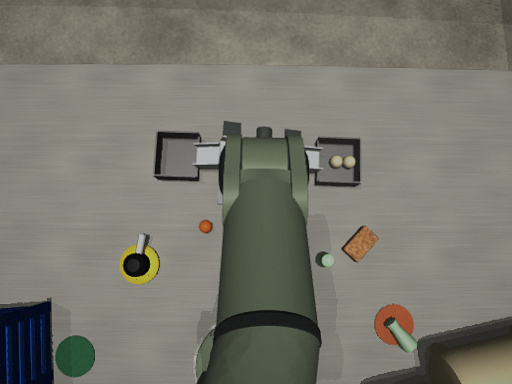

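Both balls lie still side by side in the right tray, at (337,161) and (349,161) in the top picture. The gate is tipped right, and the sander, block and foot are at their starting pixels.

```bash
python3 -c "
from workcell import ticket
print(ticket.job_done())"
```

```text
the job is handed in; nothing more can be done
None
```

The job is handed in at about 11 s on the clock. It reports no verdict, so this rests on my own checks.

- **Gate:** it started tipped left. I pressed the raised right pad with the closed fingertips. It rocked over and stayed tipped right while both balls still waited on the ledge.
- **Balls:** one slow push along the ledge sent the front ball, then the rear ball, over the lip. Both rolled down the right chute.
- **Last checks:** the final pictures show both balls lying side by side in the right tray, with no visible movement across six frames. The gate is still tipped right. The sander, sanding block and resin foot are at the pixels where they started. The fingers were clear, at 0.268 m, and none of the force readings after the moves exceeded about 2 N.
- **Not measured:** I judged the gate's final tilt and the balls' places in the tray from the pictures. I did not compute a tilt angle or ball coordinates.

No check failed or disagreed.

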